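Set up the banding wheel and lock the hand-rest bridge over the pot

ROBOT

A 7-joint arm with a two-finger parallel gripper is mounted at the origin on a cart in front of the work surface, level with it; the furniture and walls round the work are solid. World frame = base frame: x ahead of the robot, y to its left, z up, the work surface at z = 0. Lengths are in m, angles in degrees, forces in N, time in s.
With the tool pointing down it reaches from about 0.425 to 0.95 m from the base axis. Payload 16.7 kg.
Tool frame: the origin (TCP) lies midway between the tips of the shut fingers; the grasp point (between the pads) lies 19 mm behind it; z points along the fingers, y is the line along which they close (so a half turn about z gives the same grasp; the last joint's range is limited). The gripper opens to 94 mm and grips with 3 to 60 N. Pads are 16 mm wide; open, the fingers measure 119 mm over their backs; the gripper's body (75 mm by 177 mm) begins 78 mm behind the grasp point.
Start: joints at [-79.326, 24.414, 4.234, 92.017, -1.954, 63.644, -3.845], TCP at [0.222, 0.637, 0.205] pointing down, gripper open.
Joint ranges: [-163.25, 163.25], [-28.42, 122.38], [-70.27, 78.77], [12.13, 141.07], [-58.53, 238.53], [9.26, 117.41], [-156.51, 156.51]. Speed limits (degrees/s): [108.29, 108.29, 136.94, 136.94, 172.46, 172.46, 172.46].

INTERFACE

Orientations are given as [roll, pitch, yaw] about the fixed x, y, z axes, in that order (R = Rz(yaw) Ry(pitch) Rx(roll)).
In Python, from workcell import r, viewer gives the robot as it stands.
- The arm moves only by the tool step_arm, never from a script. Its argument "commands" is a list of rows, each a list of 7 numbers: the shift along the tool's x, y, z in mm, then the turn, a rotation vector about the tool's x, y, z in rad, then the opening, from 0 (shut) to 1 (fully open). In form: [[dx, dy, dz, wx, wy, wz, jaw], ...]. A call has 1 to 5 rows; each row shifts and turns the commanded pose from where the row before left it, along the tool's axes as they then stand; what a row does not reach is not made up. A row lasts 1/8 s, in which the tool goes at most 62.5 mm and 10.7 degrees, less where a joint would pass 70% of its speed; a pose out of reach is approached as far as the arm can. A call with a gripper value outside its range is refused whole. The fingers move at their own pace and stop on an object; the grip force is fixed at half the most. Time passes only in rows, so rows that do not move let the fingers close. It gives the time, the measured TCP pose, the force, the opening and the grip force at its end, in the units of the state.
- r.read_state(): the state, without advancing time (a new reading comes with each control period).
- viewer.snapshot(name): name is "side" or "top"; returns a dict with "frame" (400x640x3 uint8, blue, green, red), "range_z" (400x640 float32, m along the optical axis (not along the pixel's ray), 0 where there is no reading), "fovy" (degrees; the focal length in pixels is half the picture's height over the tangent of half this angle, whatever the lens; pixels are square), "cx", "cy" (the principal point, pixels), "D" ([k1, k2, p1, p2, k3] as OpenCV has them; the pictures are not rectified), "position" and "attitude" of the camera in the world. Camera axes: x right, y down, z forward; pixel columns grow to the right and rows downward; lengths in m; the calibration is good to about 2 mm. A picture is of the moment at which its call begins.
- r.sign_off(): hands the job in; it is judged then, once.
The state is a dict: "time": time; "joint_pos": joint angles; "joint_vel": joint speeds; "joint_torque": joint torques, N m; "tool_pos": TCP position; "tcp_rot": TCP orientation; "contact_force": force on the tool from outside, world axes, zero at the start; "ft_torque": the same for the moment, N m; "finger_gap": finger opening in m; "grasp_force": force on a finger pad.
Only numpy, scipy, OpenCV 4.12 (cv2) and the standard library are available. Lean on these libraries where they do the work, as an engineer would, in place of code of your own. Each camera call takes 0.05 s, during which the arm holds its last target. There are 200 camera calls.

TASK

Get the banding wheel ready for decorating: gently stand the terracotta beaker upright in the middle of the round wheel head, then swing the hinged hand-rest bridge over it until it is fully home between the two ears of its bracket. Lock the bridge by threading the collared lock pin down through the upper ear, the bridge's end eye and the lower ear until its collar sits on the upper ear, and leave the other two tools in the wooden block.

Things in the scene. Friction and masses are not known exactly. Their poses are not given: they have to be found in the camera images.
- beaker: Unglazed terracotta beaker, open at the top, 78 mm high, 57 to 59 mm across from a third of its height up to the rim (foot 48 mm across), wall 4.5 mm, 0.18 kg. Stands upright on the worktop. Origin: centre of its underside; z up.
- wheel_head: Round aluminium wheel head of the banding wheel, 150 mm across, with four fine concentric grooves in its flat top; turns freely about its upright axis on a dark cast foot. Origin on the axis, 12 mm below the top face.
- wheel_centre (a point): Centre of the top face of the wheel head (65 mm above the worktop), where the beaker is to stand.
- station: Fixed plywood board (110 x 290 x 18 mm) carrying wheel, hinge post and bracket. Origin: on the worktop under the wheel axis. Its +y axis points to the hinge post (120 mm away), its -y axis to the bracket (120 mm); the bridge swings in from its -x side, which faces roughly the robot.
- bridge (a joint): Swing of the hand-rest bridge about its upright hinge, rad: 0 = fully home on a hard stop, its end between the bracket's ears, all three holes in line; grows as the free end swings out to the station's -x side (clockwise from above), at most 1.7; 1.0 to 1.5 at the start. Light friction (0.1 N m) keeps it where it is left.
- bridge_hinge (a point): Point on the bridge's hinge axis, 167 mm above the worktop (hub 37 mm across, top at 183 mm). The bridge is a level wooden bar 30 mm wide, 158 to 176 mm above the worktop, ending in a steel plate (36 x 40 x 14 mm) with a 15 mm upright hole, the eye, 240 mm from the hinge axis. Home, it passes 15 mm above the rim of a beaker on the wheel.
- bridge_knob (a point): Grip point in the upper part of the dark turned wooden knob that stands upright on the bridge, 175 mm from the hinge axis on the bar's centre line; the knob is 24 mm across there, tapers to 18 mm lower down, and reaches from 176 to 221 mm above the worktop (grip point at 211 mm).
- bracket_hole (a point): Centre of the upper ear's hole at its top face, 188 mm above the worktop; axes as the station's. The bracket is a dark steel C open to -x: an upright plate at its back and two level ears, 44 (x) x 42 (y) x 10 mm, each with a 15 mm through hole; tops at 188 and 156 mm, lower hole straight below the upper.
- lock_pin: Lock pin, 111 mm long, upright: steel shaft 12 mm across and 64 mm long with a tapered tip (last 8.5 mm, down to 5 mm), a steel collar 26 mm across and 5 mm thick above the shaft, then a pale wooden handle 42 mm long, 21 mm across at the grip. 0.09 kg. Origin at the tip; z towards the handle. Stands in any one of the block's three holes, its collar on the block's top.
- pin_collar (a point): On the pin's axis at the underside of the collar, 64 mm above the tip.
- pin_grip (a point): On the pin's axis in the thick part of the handle, 93 mm above the tip.
- tool_block: Fixed drilled wooden block, 56 (x) x 186 (y) x 72 mm high, with three upright 16 mm through holes in a row along its y axis at -60, 0 and +60 mm. Origin: centre of its underside.
- loop_tool: Turning tool with dark wooden handle (13 mm) and a wire loop on top, 131 mm high, standing in one of the block's holes; to be left there. Origin: foot of the handle.
- hook_tool: Turning tool with dark wooden handle (13 mm) and a bent wire hook on top, 133 mm high, standing in one of the block's holes; to be left there. Origin: foot of the handle.

How it is judged (in metres and radians):
On the way, in this order (a step that is already met when the one before it is completed fails the run):
1. the beaker stands released and upright in the middle of the wheel head, the bridge still swung clear (horizontal distance between beaker and wheel_centre below 0.012 m and z of beaker in the frame of wheel_centre between -0.003 and 0.004 m and angle between beaker's own z axis and vertical below 0.06 rad and contact force between the fingers and beaker below 0.05 N and value of joint bridge above 0.8 rad), for 0.2 s.
2. the bridge is swung fully home over the beaker, before the pin is in the bracket (value of joint bridge below 0.03 rad and distance between pin_collar and bracket_hole above 0.05 m), for 0.2 s.
At the end, for the whole second after the job is handed in: Beaker upright and still on the wheel head, centred within 12 mm; bridge home (within 0.03 rad of its stop); lock pin released through upper ear, bridge eye and lower ear, upright, its collar within 4 mm of the upper ear's top and 5 mm of the hole's axis (value of joint bridge below 0.03 rad and horizontal distance between pin_collar and bracket_hole below 0.005 m and z of pin_collar in the frame of bracket_hole between -0.003 and 0.004 m and angle between lock_pin's own z axis and vertical below 0.1 rad and linear speed of each of lock_pin, beaker below 0.02 m/s and horizontal distance between beaker and wheel_centre below 0.012 m and z of beaker in the frame of wheel_centre between -0.003 and 0.004 m and angle between beaker's own z axis and vertical below 0.06 rad); the robot touches nothing.
It fails at once if the beaker is banged down on the wheel head (contact over 40 N) (contact force between beaker and wheel_head above 40 N).
It fails at once if the beaker is tipped over (more than about 35 degrees) (angle between beaker's own z axis and vertical above 0.6 rad).
It fails at once if another tool is pulled out of the block (moved more than 40 mm) (distance of any of loop_tool, hook_tool from where it was at the start of the episode above 0.04 m).
It also fails if it takes over 72 s, if anything falls off the work surface, if the arm or the gripper's body presses on something with over 40 N, if the wrist force passes 120 N, or if a joint passes its speed limit or range.

## Working session

There is one attempt and no reset: what is moved stays moved. The work goes in short steps, Python scripts to look and compute and a tool call to move; the robot and the scene stay as the last step left them, time stands still between calls to the robot, and variables do not carry over. Pictures are saved under pics/ and viewed, at most 10 in all, crops included, and the job is handed in when it is done.

Besides the shell and the picture viewer there is one more tool, called after "Emit:" as name(argument=value, ...) on one line, values as JSON. step_arm: Moves the arm, as the interface text tells. Its arguments: {"type":"object","properties":{"commands":{"type":"array","items":{"type":"array","items":{"type":"number"}}}},"required":["commands"]}

```bash
ls; mkdir -p pics; cat > h.py <<'E'
import numpy as np, cv2
from scipy.spatial.transform import Rotation as R
from workcell import r, viewer
def snap(n):
    s=viewer.snapshot(n); h=s["frame"].shape[0]
    f=h/2/np.tan(np.radians(s["fovy"])/2)
    s["K"]=np.array([[f,0,s["cx"]],[0,f,s["cy"]],[0,0,1]]); s["D"]=np.array(s["D"],float)
    a=np.array(s["attitude"],float)
    s["R"]=a if a.shape==(3,3) else R.from_euler("xyz",a,degrees=True).as_matrix()
    s["p"]=np.array(s["position"],float); return s
def ray(s,uv):
    n=cv2.undistortPoints(np.array(uv,float).reshape(-1,1,2),s["K"],s["D"])[:,0]
    return np.c_[n,np.ones(len(n))]@s["R"].T      # scaled: range_z * ray
def at_z(s,uv,z):
    d=ray(s,uv); return s["p"]+d*((z-s["p"][2])/d[:,2])[:,None]
def cloud(s):
    h,w=s["range_z"].shape; v,u=np.mgrid[:h,:w]
    return (s["p"]+ray(s,np.c_[u.ravel(),v.ravel()])*s["range_z"].reshape(-1,1)).reshape(h,w,3)
E
python3 - <<'E'
from h import *
import pickle
for n in("side","top"):
    s=snap(n); print(n,s["p"],s["attitude"],s["fovy"],s["D"],s["cx"],s["cy"])
    cv2.imwrite(f"pics/{n}0.png",s["frame"]); pickle.dump(s,open(n+"0.pkl","wb"))
st=r.read_state(); print(st)
E
```

```text
pics
side [ 0.31543517 -1.02704954  0.56793389] [-112.86257156    1.47516901  -12.99883622] 48.6464057108102 [-0.04723672  0.          0.          0.          0.        ] 317.3598744435213 198.8280619652961
top [ 0.35093638 -0.03301439  1.09942557] [-1.69647100e+02  1.54042180e-01 -9.13652546e+01] 53.538093359198925 [-0.07127578  0.          0.          0.          0.        ] 319.04842744977043 197.92966121110763
{'time': 0.1, 'joint_pos': array([-79.32718075,  24.44634799,   4.23151251,  92.04734709,
        -1.95487893,  63.64417485,  -3.84396169]), 'joint_vel': array([ 0.00673474,  0.01196675, -0.04325332, -0.04753781, -0.05020343,
        0.0523419 ,  0.02039161]), 'joint_torque': array([ 6.35132077e-03, -9.37470102e+01,  3.67605239e+00, -4.55046558e+01,
       -4.86706104e-02,  1.66792941e-02,  3.71731880e-05]), 'tool_pos': array([0.22230521, 0.63692788, 0.20485185]), 'tcp_rot': array([-1.79934379e+02,  3.64728041e-03,  1.60759732e+02]), 'contact_force': array([-0.40904525, -0.26688824,  0.37694567]), 'ft_torque': array([-0.07019698, -0.02788585, -0.02270606]), 'grasp_force': 0.0, 'finger_gap': 0.09367626920221958}
```

View pics/side0.png

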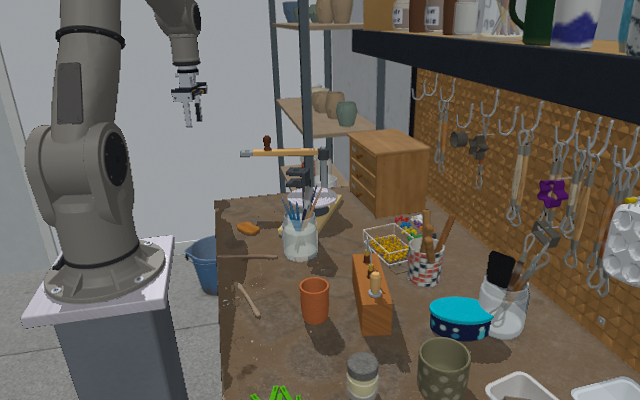

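View pics/top0.png

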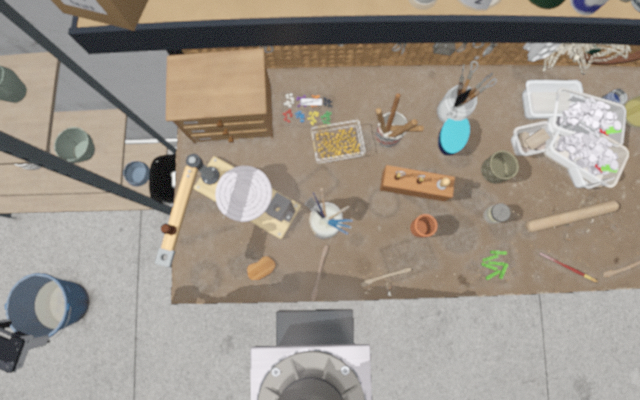

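The side view shows the beaker at (314,300), the block with the pale pin handle at about (375,285) and the station at about (310,190). The top view shows the beaker at (425,226), the block at (418,183), the wheel at (244,193), the hinge at (193,160), the knob at (168,229) and the eye at (164,256). Next I'll take enlarged crops.

```bash
python3 - <<'E'
from h import *
import pickle
t=pickle.load(open("top0.pkl","rb")); s=pickle.load(open("side0.pkl","rb"))
a=cv2.resize(t["frame"][140:275,150:310],None,fx=5,fy=4.4,interpolation=cv2.INTER_CUBIC)[:594]
a=cv2.resize(t["frame"][145:270,150:310],(720,562),interpolation=cv2.INTER_CUBIC)  # 4.5x
cv2.imwrite("pics/a.png",a)
b=cv2.resize(t["frame"][160:240,375:465],(540,480),interpolation=cv2.INTER_CUBIC) # 6x
c=cv2.resize(s["frame"][245:345,295:400],(420,400),interpolation=cv2.INTER_CUBIC) #4x
d=cv2.resize(s["frame"][130:220,235:345],(440,360),interpolation=cv2.INTER_CUBIC) #4x
cv2.imwrite("pics/b.png",b)
cv2.imwrite("pics/b.png",cv2.resize(t["frame"][160:240,375:465],(360,320),interpolation=cv2.INTER_CUBIC))
e=np.zeros((600,800,3),np.uint8)
e[:200,:225]=0
b5=cv2.resize(t["frame"][160:240,375:465],(360,320),interpolation=cv2.INTER_CUBIC)
e[:320,:360]=b5; e[:400,370:790]=c
cv2.imwrite("pics/bc.png",e[:400])
C=cloud(t)
h,w=C.shape[:2]
def zsel(lo,hi,u0,u1,v0,v1):
    P=C[v0:v1,u0:u1].reshape(-1,3); return P[(P[:,2]>lo)&(P[:,2]<hi)]
def blob(n,*a):
    P=zsel(*a); print(n,len(P),P.mean(0).round(4) if len(P) else '', (P.min(0).round(3),P.max(0).round(3)) if len(P) else '')
blob("table",-.02,.02,330,460,230,290)
blob("beaker rim",.068,.09,400,450,205,245)
blob("block top",.062,.08,375,460,160,205)
blob("tools",.09,.2,375,460,160,205)
blob("wheel",.055,.075,210,280,160,225)
blob("bridge",.15,.18,150,215,145,270)
blob("knob",.195,.23,150,215,145,270)
blob("bracket",.18,.2,255,310,190,240)
E
```

```text
table 7599 [ 3.731e-01 -2.389e-01  1.000e-04] (array([ 0.289, -0.425, -0.008]), array([ 0.46 , -0.059,  0.02 ]))
beaker rim 150 [ 0.4606 -0.3108  0.0764] (array([ 0.431, -0.337,  0.068]), array([ 0.488, -0.281,  0.084]))
block top 1267 [ 0.5776 -0.297   0.0718] (array([ 0.536, -0.395,  0.062]), array([ 0.622, -0.205,  0.08 ]))
tools 127 [ 0.5726 -0.3185  0.112 ] (array([ 0.556, -0.369,  0.09 ]), array([ 0.593, -0.23 ,  0.135]))
wheel 2413 [0.5584 0.1668 0.0646] (array([0.485, 0.092, 0.057]), array([0.633, 0.26 , 0.072]))
bridge 1507 [0.4975 0.3006 0.1736] (array([0.365, 0.253, 0.15 ]), array([0.637, 0.354, 0.18 ]))
knob 108 [0.451  0.3133 0.2159] (array([0.44 , 0.304, 0.196]), array([0.463, 0.325, 0.222]))
bracket 393 [0.5022 0.0612 0.1877] (array([0.47 , 0.031, 0.18 ]), array([0.534, 0.092, 0.192]))
```

View pics/a.png

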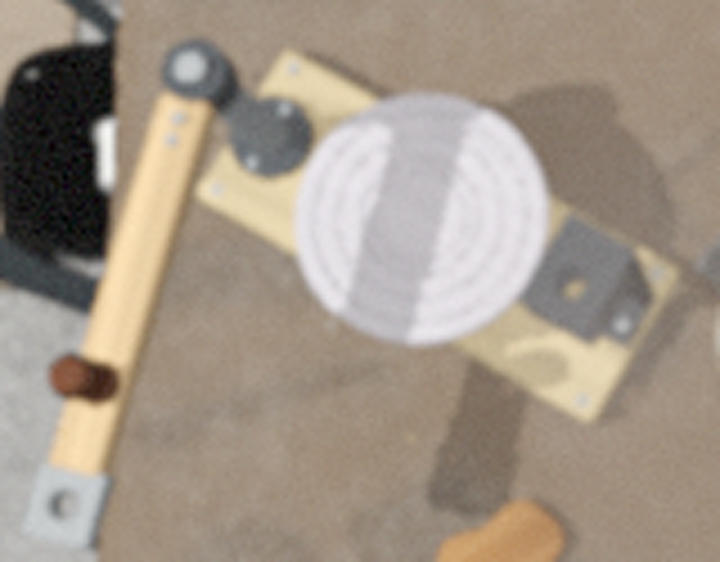

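View pics/bc.png

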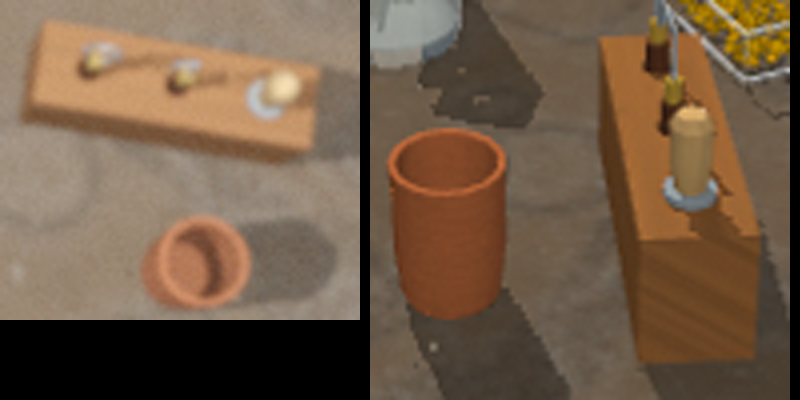

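The first crop shows the hub top at (190,68), eye (65,504), knob top (70,375), wheel centre (422,218) and bracket hole (575,290). The second shows the beaker rim centre at (205,262) in the top part and (447,162) in the side part. It also shows the pin's handle top at (284,85) / (690,113) and its collar at (268,98) / (691,190).

```bash
python3 - <<'E'
from h import *
import pickle
t=pickle.load(open("top0.pkl","rb")); s=pickle.load(open("side0.pkl","rb"))
A=lambda x,y:(150+(x+.5)/4.5-.5,145+(y+.5)/4.5-.5)
B=lambda x,y:(375+(x+.5)/4-.5,160+(y+.5)/4-.5)
S=lambda x,y:(295+(x-370+.5)/4-.5,245+(y+.5)/4-.5)
def tri(a,b):
    d1,d2=ray(t,[a])[0],ray(s,[b])[0]
    k=np.linalg.lstsq(np.c_[d1,-d2],s["p"]-t["p"],rcond=None)[0]
    p,q=t["p"]+k[0]*d1,s["p"]+k[1]*d2
    return (p+q)/2,np.linalg.norm(p-q)
for n,a,b in[("rim",B(205,262),S(447,162)),("pin top",B(284,85),S(690,111)),("collar",B(267,99),S(691,190))]: print(n,*tri(a,b))
P={}
for n,a,z in[("hub",A(190,68),.183),("eye",A(65,504),.174),("wheel",A(422,218),.065),("hole",A(575,290),.188),("knob",A(70,375),.221),("rim",B(205,262),.078),("pintop",B(284,85),.119),("collar",B(267,99),.077)]:
    P[n]=at_z(t,[a],z)[0]; print(n,P[n].round(4))
d=lambda a,b:np.linalg.norm((P[a]-P[b])[:2])
print("hub-wheel",d("hub","wheel"),"hole-wheel",d("hole","wheel"),"hub-eye",d("hub","eye"),"hub-knob",d("hub","knob"),"hub-hole",d("hub","hole"))
y=P["hub"]-P["hole"]; print("yaw y axis",np.degrees(np.arctan2(y[1],y[0])))
k=P["knob"]-P["hub"]; print("bridge ang",np.degrees(np.arctan2(k[1],k[0])),"home",np.degrees(np.arctan2(-y[1],-y[0])))
C=cloud(t)
def fit(n,u0,u1,v0,v1,lo,hi):
    Q=C[v0:v1,u0:u1].reshape(-1,3);Q=Q[(Q[:,2]>lo)&(Q[:,2]<hi)][:,:2].astype(np.float32)
    if n=="block": print(n,cv2.minAreaRect(Q))
    else: print(n,cv2.minEnclosingCircle(Q))
fit("rim",400,450,205,245,.07,.085);fit("wheel",210,280,160,225,.060,.07);fit("block",375,460,160,205,.068,.076)
S2=cloud(s);Q=S2[180:212,280:345].reshape(-1,3);Q=Q[(abs(Q[:,2]-.065)<.005)];print(len(Q),Q.min(0),Q.max(0))
E
```

```text
rim [ 0.45991848 -0.31094418  0.07704712] 0.0017017850717307953
pin top [ 0.56721434 -0.35907784  0.1175923 ] 0.0009694794569724737
collar [ 0.56777769 -0.36118429  0.07459284] 0.0017328580818563543
hub [0.6196 0.2702 0.183 ]
eye [0.3892 0.3317 0.174 ]
wheel [0.558  0.1666 0.065 ]
hole [0.4935 0.063  0.188 ]
knob [0.4512 0.3132 0.221 ]
rim [ 0.459  -0.3106  0.078 ]
pintop [ 0.5664 -0.3585  0.119 ]
collar [ 0.5664 -0.3602  0.077 ]
hub-wheel 0.1204795056180042 hole-wheel 0.12207471821139004 hub-eye 0.23843829602877753 hub-knob 0.17372597304059462 hub-hole 0.24254066227333568
yaw y axis 58.68074836605068
bridge ang 165.6891059651983 home -121.31925163394934
rim ((0.460442453622818, -0.30976036190986633), 0.029736116528511047)
wheel ((0.5690312385559082, 0.18274244666099548), 0.0932849571108818)
block ((0.5790054798126221, -0.3010371923446655), (0.18699830770492554, 0.05493708699941635), 78.89158630371094)
565 [0.48540445 0.0894293  0.06010011] [0.63496176 0.26885712 0.06996031]
```

The triangulated heights and spacings agree with the text (120/120/240/175 mm). Next I'll check clearances for the paths and build a row planner.

```bash
cat >> h.py <<'E'
def pose():
    st=r.read_state(); return np.array(st["tool_pos"]),R.from_euler("xyz",st["tcp_rot"],degrees=True)
def plan(way,jaw,p=None,q=None,per=5):
    """way: list of (x,y,z,yaw_deg,nrows); prints rounded tool-frame rows"""
    if p is None: p,q=pose()
    rows=[]
    for x,y,z,yaw,n in way:
        p0=p.copy(); y0=q.as_euler("xyz",degrees=True)[2]; dy=(yaw-y0+180)%360-180
        for i in range(1,n+1):
            T=p0+(np.array([x,y,z])-p0)*i/n; Q=R.from_euler("xyz",[180,0,y0+dy*i/n],degrees=True)
            d=np.round(q.inv().apply(T-p)*1000).astype(int); w=(q.inv()*Q).as_rotvec().round(2)
            p=p+q.apply(d/1000); q=q*R.from_rotvec(w); rows.append([*map(int,d),*map(float,w),jaw])
    for i in range(0,len(rows),per): print(str(rows[i:i+per]).replace(" ",""))
    print("end",p.round(4),q.as_euler("xyz",degrees=True).round(1)); return p,q
def polar(rr,th,z,yaw,n):
    t=np.radians(th); return (rr*np.cos(t),rr*np.sin(t),z,yaw,n)
E
python3 - <<'E'
from h import *
import pickle
Cs=[cloud(pickle.load(open(n+"0.pkl","rb"))).reshape(-1,3) for n in("top","side")]
P=np.vstack(Cs)
def bx(n,x0,x1,y0,y1,z0=.1,z1=.6):
    m=(P[:,0]>x0)&(P[:,0]<x1)&(P[:,1]>y0)&(P[:,1]<y1)&(P[:,2]>z0)&(P[:,2]<z1);Q=P[m]
    print(n,m.sum(),Q.min(0).round(3) if m.any() else'',Q.max(0).round(3) if m.any() else '')
bx("brush pot",.4,.6,-.12,.02)
bx("post",.3,.75,.345,.7)
bx("post low x",.25,.5,.345,.6)
bx("cabinet",.66,.9,.0,.3)
bx("right",.35,.52,-.5,-.2,.085)
p=None
a=plan([polar(.675,65,.33,155,2),polar(.6,40,.36,125,5),polar(.56,10,.36,90,5),polar(.56,-10,.36,50,4),(.4595,-.3105,.25,8,6)],1)
plan([(.4595,-.3105,.10,8,4),(.4595,-.3105,.036,8,3)],1,*a)
E
```

```text
brush pot 1284 [ 0.434 -0.113  0.1  ] [0.544 0.    0.182]
post 1562 [0.375 0.345 0.1  ] [0.75 0.7  0.6 ]
post low x 252 [0.25  0.345 0.171] [0.407 0.6   0.599]
cabinet 21989 [0.711 0.    0.1  ] [0.9 0.3 0.6]
right 0  
[[-34,-2,-63,-0.0,0.0,0.05,1],[-34,1,-62,-0.0,0.0,0.05,1],[-51,-26,-6,-0.0,0.0,0.1,1],[-53,-22,-6,-0.0,0.0,0.11,1],[-55,-15,-6,-0.0,0.0,0.1,1]]
[[-56,-10,-6,-0.0,0.0,0.11,1],[-57,-3,-6,-0.0,0.0,0.1,1],[-58,-18,0,-0.0,0.0,0.12,1],[-59,-12,0,-0.0,0.0,0.13,1],[-61,-3,0,-0.0,0.0,0.12,1]]
[[-60,4,0,-0.0,0.0,0.12,1],[-60,11,0,-0.0,0.0,0.12,1],[-49,0,0,-0.0,0.0,0.18,1],[-47,8,0,-0.0,0.0,0.17,1],[-46,16,0,0.0,0.0,0.18,1]]
[[-42,25,1,0.0,0.0,0.17,1],[-37,11,18,0.0,0.0,0.12,1],[-36,15,19,0.0,0.0,0.13,1],[-33,20,18,0.0,0.0,0.12,1],[-30,24,18,0.0,0.0,0.12,1]]
[[-28,27,19,0.0,0.0,0.12,1],[-24,30,18,0.0,0.0,0.13,1]]
end [ 0.4598 -0.3105  0.2498] [179.9   0.    7.8]
[[0,0,37,0.0,0.0,-0.0,1],[0,0,38,0.0,0.0,-0.0,1],[0,0,37,0.0,0.0,-0.0,1],[0,0,38,0.0,0.0,-0.0,1],[0,0,21,0.0,0.0,-0.0,1]]
[[0,0,22,0.0,0.0,-0.0,1],[0,0,21,0.0,0.0,-0.0,1]]
end [ 0.4597 -0.3107  0.0358] [179.9   0.    7.8]
```

Emit:
step_arm(commands=[[-34,-2,-60,0,0,0.05,1],[-34,1,-60,0,0,0.05,1],[-51,-26,-6,0,0,0.1,1],[-53,-22,-6,0,0,0.11,1],[-55,-15,-6,0,0,0.1,1]])

```text
time: 0.72
tool_pos: [0.3851, 0.4768, 0.3322]
tcp_rot: [-180.0, -0.0, 137.1]
contact_force: [0.0, 0.2, -0.3]
finger_gap: 0.0939
grasp_force: 0.0
```

Emit:
step_arm(commands=[[-56,-10,-6,0,0,0.11,1],[-57,-3,-6,0,0,0.1,1],[-58,-18,0,0,0,0.12,1],[-59,-12,0,0,0,0.13,1],[-61,-3,0,0,0,0.12,1]])

```text
time: 1.35
tool_pos: [0.5091, 0.2127, 0.3441]
tcp_rot: [-180.0, -0.0, 103.8]
contact_force: [0.4, 0.9, -0.6]
finger_gap: 0.094
grasp_force: 0.0
```

Emit:
step_arm(commands=[[-60,4,0,0,0,0.12,1],[-60,11,0,0,0,0.12,1],[-49,0,0,0,0,0.18,1],[-47,8,0,0,0,0.17,1],[-46,16,0,0,0,0.18,1]])

```text
time: 1.98
tool_pos: [0.5448, -0.0476, 0.3441]
tcp_rot: [-180.0, 0.0, 59.6]
contact_force: [1.4, 0.4, 0.2]
finger_gap: 0.0938
grasp_force: 0.0
```

Emit:
step_arm(commands=[[-42,25,0,0,0,0.17,1],[-37,11,18,0,0,0.12,1],[-36,15,18,0,0,0.13,1],[-33,20,18,0,0,0.12,1],[-30,24,18,0,0,0.12,1]])

```text
time: 2.6
tool_pos: [0.4842, -0.238, 0.2716]
tcp_rot: [-180.0, -0.0, 21.9]
contact_force: [0.7, -0.5, -0.1]
finger_gap: 0.094
grasp_force: 0.0
```

Emit:
step_arm(commands=[[-28,27,18,0,0,0.12,1],[-24,30,18,0,0,0.13,1],[0,0,0,0,0,0,1]])

```text
time: 2.98
tool_pos: [0.4515, -0.31, 0.2351]
tcp_rot: [180.0, 0.1, 7.4]
contact_force: [1.0, 1.0, 0.6]
finger_gap: 0.0935
grasp_force: 0.0
```

Emit:
step_arm(commands=[[8,1,30,0,0,0,1],[0,0,40,0,0,0,1],[0,0,40,0,0,0,1],[0,0,40,0,0,0,1],[0,0,30,0,0,0,1]])

```text
time: 3.6
tool_pos: [0.4621, -0.3067, 0.0547]
tcp_rot: [-180.0, 0.0, 7.9]
contact_force: [1.1, -0.3, 0.4]
finger_gap: 0.0941
grasp_force: 0.0
```

Emit:
step_arm(commands=[[0,0,20,0,0,0,1],[0,0,0,0,0,0,1],[0,0,0,0,0,0,0.4],[0,0,0,0,0,0,0.4],[0,0,0,0,0,0,0.4]])

```text
time: 4.22
tool_pos: [0.4624, -0.3078, 0.0369]
tcp_rot: [180.0, -0.1, 7.8]
contact_force: [0.6, 0.5, 0.1]
finger_gap: 0.0674
grasp_force: 0.0
```

Emit:
step_arm(commands=[[0,0,0,0,0,0,0.4],[0,0,0,0,0,0,0.4],[0,0,0,0,0,0,0.4]])

```text
time: 4.6
tool_pos: [0.4622, -0.3081, 0.0365]
tcp_rot: [180.0, -0.0, 7.8]
contact_force: [0.4, -1.9, 5.7]
finger_gap: 0.0584
grasp_force: 30.0
```

```bash
python3 - <<'E'
from h import *
plan([(.465,-.305,.20,8,4),(.50,-.22,.28,20,3),(.55,-.02,.29,40,5),(.557,.1665,.29,59,5),(.557,.1665,.13,59,4)],.4)
E
```

```text
[[1,-1,-41,0.0,-0.0,-0.0,0.4],[1,0,-41,0.0,-0.0,-0.0,0.4],[0,-1,-41,0.0,-0.0,-0.0,0.4],[1,-1,-40,0.0,-0.0,-0.0,0.4],[15,-26,-27,0.0,-0.0,-0.07,0.4]]
[[18,-26,-27,0.0,-0.0,-0.07,0.4],[19,-24,-26,0.0,-0.0,-0.07,0.4],[23,-34,-2,0.0,-0.0,-0.07,0.4],[25,-33,-2,0.0,-0.0,-0.07,0.4],[28,-30,-2,0.0,-0.0,-0.07,0.4]]
[[29,-29,-2,0.0,-0.0,-0.07,0.4],[32,-26,-3,0.0,-0.0,-0.07,0.4],[25,-28,0,0.0,-0.0,-0.07,0.4],[27,-26,0,0.0,-0.0,-0.06,0.4],[28,-24,0,0.0,-0.0,-0.07,0.4]]
[[30,-23,0,0.0,-0.0,-0.07,0.4],[31,-20,0,0.0,0.0,-0.06,0.4],[0,0,40,0.0,0.0,-0.0,0.4],[0,0,40,0.0,0.0,-0.0,0.4],[0,0,40,0.0,0.0,-0.0,0.4]]
[[0,0,40,0.0,0.0,-0.0,0.4]]
end [0.5567 0.1664 0.1304] [180.    0.   58.8]
```

Emit:
step_arm(commands=[[0,0,-20,0,0,0,0.4],[1,0,-35,0,0,0,0.4],[1,-1,-45,0,0,0,0.4],[1,-1,-45,0,0,0,0.4],[8,-13,-40,0,0,-0.03,0.4]])

```text
time: 5.22
tool_pos: [0.4699, -0.2922, 0.2237]
tcp_rot: [180.0, -0.0, 9.4]
contact_force: [0.4, 0.4, -2.3]
finger_gap: 0.0588
grasp_force: 30.0
```

Emit:
step_arm(commands=[[14,-22,-30,0,0,-0.07,0.4],[18,-26,-25,0,0,-0.07,0.4],[22,-32,-10,0,0,-0.07,0.4],[24,-32,-4,0,0,-0.07,0.4],[28,-30,0,0,0,-0.07,0.4]])

```text
time: 5.85
tool_pos: [0.5264, -0.1223, 0.2914]
tcp_rot: [-180.0, -0.0, 29.6]
contact_force: [0.1, -0.9, -2.4]
finger_gap: 0.058
grasp_force: 30.0
```

Emit:
step_arm(commands=[[29,-29,0,0,0,-0.07,0.4],[32,-26,0,0,0,-0.07,0.4],[25,-28,0,0,0,-0.07,0.4],[27,-26,0,0,0,-0.06,0.4],[28,-24,0,0,0,-0.07,0.4]])

```text
time: 6.48
tool_pos: [0.5585, 0.0691, 0.2905]
tcp_rot: [180.0, 0.0, 49.2]
contact_force: [0.2, -0.2, -2.1]
finger_gap: 0.0584
grasp_force: 30.0
```

Emit:
step_arm(commands=[[24,-18,0,0,0,-0.07,0.4],[16,-10,0,0,0,-0.06,0.4],[0,0,0,0,0,0,0.4],[0,0,0,0,0,0,0.4]])

```text
time: 6.98
tool_pos: [0.5623, 0.1148, 0.2902]
tcp_rot: [180.0, 0.0, 56.4]
contact_force: [0.1, 0.2, -2.2]
finger_gap: 0.0581
grasp_force: 30.0
```

```bash
python3 - <<'E'
from h import *
import pickle
st=r.read_state();print(st["tool_pos"],st["tcp_rot"],st["finger_gap"],st["contact_force"])
t=snap("top");s=snap("side")
cv2.imwrite("pics/t1.png",np.vstack([cv2.resize(t["frame"][145:265,150:310],(560,420)),cv2.resize(s["frame"][40:210,230:400],(560,170))])[:600])
e=np.zeros((400,800,3),np.uint8); e[:300]=cv2.resize(t["frame"][145:265,150:310],(400,300),interpolation=2) if 0 else 0
e[:300,:400]=cv2.resize(t["frame"][145:265,150:310],(400,300),interpolation=2); e[:400,400:]=cv2.resize(s["frame"][60:220,230:390],(400,400),interpolation=2)
cv2.imwrite("pics/t1.png",e)
plan([(.557,.1665,.29,59,2),(.557,.1665,.13,59,5)],.4)
E
```

```text
[0.5622657  0.11478328 0.29023332] [1.79987779e+02 2.47128763e-02 5.63672279e+01] 0.05812255782204589 [ 0.09508433  0.23937654 -2.18792654]
[[20,-17,0,0.0,0.0,-0.02,0.4],[20,-16,0,0.0,0.0,-0.03,0.4],[0,0,32,0.0,0.0,0.0,0.4],[0,0,32,0.0,0.0,0.0,0.4],[0,0,32,0.0,0.0,0.0,0.4]]
[[0,0,32,0.0,0.0,0.0,0.4],[0,0,32,0.0,0.0,0.0,0.4]]
end [0.5564 0.1663 0.1303] [180.    0.   59.2]
```

View pics/t1.png

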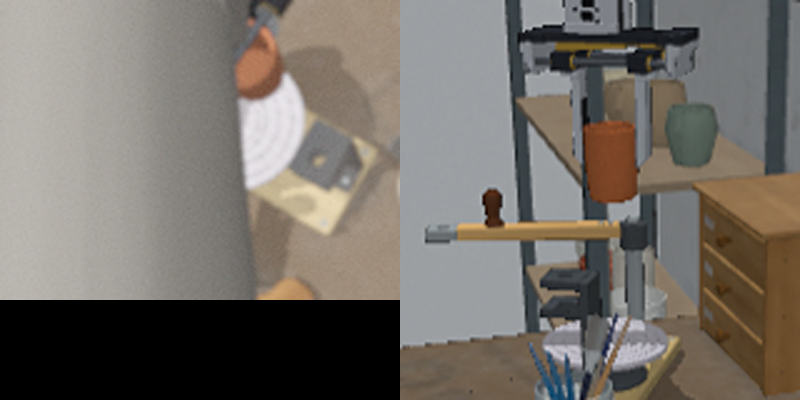

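The picture shows the beaker upright in the fingers at (610,160), with the bridge still out; the wheel below at (605,340) is clear.

Emit:
step_arm(commands=[[22,-18,0,0,0,-0.02,0.4],[22,-17,0,0,0,-0.03,0.4],[0,0,0,0,0,0,0.4],[0,0,30,0,0,0,0.4],[0,0,40,0,0,0,0.4]])

```text
time: 7.7
tool_pos: [0.5572, 0.1729, 0.22]
tcp_rot: [180.0, -0.1, 59.4]
contact_force: [0.5, 0.7, -3.4]
finger_gap: 0.0582
grasp_force: 30.0
```

Emit:
step_arm(commands=[[0,0,40,0,0,0,0.4],[0,0,35,0,0,0,0.4],[0,0,20,0,0,0,0.4],[0,0,8,0,0,0,0.4],[0,0,0,0,0,0,0.4]])

```text
time: 8.32
tool_pos: [0.5568, 0.1722, 0.1173]
tcp_rot: [-180.0, 0.0, 59.4]
contact_force: [0.8, 0.4, -2.4]
finger_gap: 0.0585
grasp_force: 30.0
```

Emit:
step_arm(commands=[[-2,3,5,0,0,0,0.4],[0,0,4,0,0,0,0.4],[0,0,3,0,0,0,0.4],[0,0,1,0,0,0,0.4],[0,0,1,0,0,0,0.4]])

```text
time: 8.95
tool_pos: [0.5583, 0.1689, 0.1032]
tcp_rot: [180.0, -0.0, 59.3]
contact_force: [-0.2, 1.1, -3.2]
finger_gap: 0.0584
grasp_force: 30.0
```

Emit:
step_arm(commands=[[0,0,1,0,0,0,0.4],[0,0,0,0,0,0,0.4]])

```text
time: 9.2
tool_pos: [0.5583, 0.1688, 0.1021]
tcp_rot: [-180.0, 0.0, 59.3]
contact_force: [0.0, -0.3, -2.8]
finger_gap: 0.0582
grasp_force: 30.0
```

Emit:
step_arm(commands=[[0,0,0.5,0,0,0,0.4],[0,0,0.5,0,0,0,0.4],[0,0,0,0,0,0,0.4]])

```text
time: 9.57
tool_pos: [0.5585, 0.1689, 0.1015]
tcp_rot: [180.0, -0.0, 59.3]
contact_force: [-0.4, 0.1, 3.4]
finger_gap: 0.0584
grasp_force: 30.0
```

Emit:
step_arm(commands=[[0,0,0,0,0,0,0.65],[0,0,0,0,0,0,0.75],[0,0,0,0,0,0,0.9],[0,0,0,0,0,0,1],[0,0,0,0,0,0,1]])

```text
time: 10.2
tool_pos: [0.5583, 0.1688, 0.1012]
tcp_rot: [-180.0, 0.0, 59.3]
contact_force: [-0.5, -0.2, 0.0]
finger_gap: 0.0935
grasp_force: 0.0
```

Emit:
step_arm(commands=[[0,0,0,0,0,0,1],[0,0,-15,0,0,0,1],[0,0,-40,0,0,0,1],[0,0,-50,0,0,0,1],[0,0,-50,0,0,0,1]])

```text
time: 10.82
tool_pos: [0.5582, 0.1684, 0.2588]
tcp_rot: [180.0, -0.0, 59.3]
contact_force: [1.0, -0.4, 0.4]
finger_gap: 0.0938
grasp_force: 0.0
```

Emit:
step_arm(commands=[[0,0,-45,0,0,0,0],[0,0,-30,0,0,0,0],[0,0,0,0,0,0,0]])

```text
time: 11.2
tool_pos: [0.5592, 0.1687, 0.3343]
tcp_rot: [179.9, -0.2, 59.3]
contact_force: [0.4, 0.5, -1.7]
finger_gap: 0.0673
grasp_force: 0.0
```

```bash
python3 - <<'E'
from h import *
st=r.read_state();print(st["tool_pos"],st["tcp_rot"],st["joint_pos"])
s=snap("side");C=cloud(s);t=snap("top");T=cloud(t)
f=s["frame"].astype(int)
m=(f[...,2]>120)&(f[...,2]>2.2*f[...,0])&(f[...,2]>1.5*f[...,1])
for A,F in((C,s),(T,t)):
    f=F["frame"].astype(int);m=(f[...,2]>90)&(f[...,2]>1.9*f[...,0])&(f[...,2]>1.35*f[...,1])
    Q=A[m];Q=Q[(abs(Q[:,0]-.557)<.05)&(abs(Q[:,1]-.1665)<.05)&(Q[:,2]>.07)&(Q[:,2]<.16)]
    if len(Q): print(len(Q),Q.min(0),Q.max(0))
e=cv2.resize(s["frame"][120:220,230:350],(600,500),interpolation=2)
cv2.imwrite("pics/s2.png",e)
# bar pose now
u=np.radians(59.0)
hub=np.array([.6185,.269]);
for a in(165.7,):
    th=np.radians(a)
    for off in (.06,.045): print(hub+.2*np.array([np.cos(th),np.sin(th)])+off*np.array([np.sin(th),-np.cos(th)]))
E
```

```text
[0.55921735 0.16871885 0.33432299] [179.88695039  -0.2204133   59.32179754] [-54.76177537  11.81509817  38.03055182  96.22628277  -7.59494588
  74.30759423 -45.96861114]
209 [0.55121891 0.12901751 0.07154832] [0.58485246 0.19391312 0.14435174]
127 [0.52995156 0.13583988 0.07028022] [0.58369878 0.18967595 0.14375287]
[0.43951679 0.37654075]
[0.43581181 0.36200551]
```

View pics/s2.png

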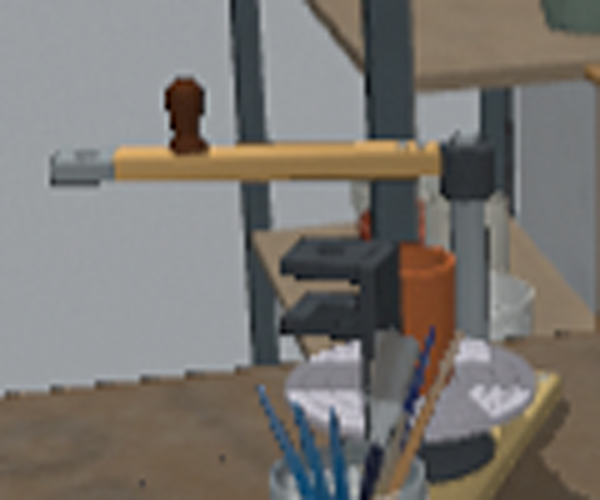

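The beaker stands upright on the wheel at (425,300), and the bridge is out, its eye at (80,165). Next is the path for the push, and a check on where the shelf post is.

```bash
python3 - <<'E'
from h import *
import pickle
s=pickle.load(open("side0.pkl","rb"));C=cloud(s)
print("posts",C[135,308],C[140,308],C[150,281],C[180,283])
hub=np.array([.619,.2692])
def c(al,gap,rr=.195,yaw=59.3):
    a=np.radians(al);u=np.array([np.cos(a),np.sin(a)]);n=np.array([np.sin(a),-np.cos(a)])
    d=np.radians(al+90-(yaw-90));h=.0125*abs(np.cos(d))+.008*abs(np.sin(d))
    return hub+rr*u+(.015+h+gap)*n
a,b=c(165.7,.022); print(a,b)
w=[(a,b,.30,59.3,6),(a,b,.16,59.3,4)]
for k,al in enumerate([168,174,180,186,192,198,204,210,216,222,228,233,236]): w.append((*c(al,0),.16,59.3,1 if k else 2))
plan(w,0)
print(c(238.8,0))
E
```

```text
posts [0.66296348 0.70068377 0.10868963] [0.66216003 0.70027246 0.08787561] [0.493679   0.2929268  0.17662126] [ 0.67027162  1.5901905  -0.40552872]
0.4419482184468583 0.36407502862085467
[[18,-33,5,0.0,-0.0,0.0,0],[18,-34,6,0.0,-0.0,0.0,0],[18,-33,5,0.0,-0.0,0.0,0],[19,-33,5,0.0,-0.0,0.0,0],[18,-33,5,0.0,-0.0,0.0,0]]
[[18,-34,6,0.0,-0.0,0.0,0],[0,0,35,0.0,-0.0,0.0,0],[0,0,35,0.0,-0.0,0.0,0],[0,0,35,0.0,-0.0,0.0,0],[0,0,35,0.0,-0.0,0.0,0]]
[[-14,4,0,0.0,-0.0,0.0,0],[-15,4,0,0.0,-0.0,0.0,0],[-19,4,0,0.0,-0.0,0.0,0],[-19,7,0,0.0,-0.0,0.0,0],[-18,8,0,0.0,-0.0,0.0,0]]
[[-17,11,0,0.0,-0.0,0.0,0],[-16,12,0,0.0,-0.0,0.0,0],[-15,14,0,0.0,-0.0,0.0,0],[-14,16,0,0.0,-0.0,0.0,0],[-12,17,-1,0.0,-0.0,0.0,0]]
[[-10,18,0,0.0,-0.0,0.0,0],[-8,19,0,0.0,-0.0,0.0,0],[-5,17,0,0.0,-0.0,0.0,0],[-3,11,0,0.0,-0.0,0.0,0]]
end [0.4868 0.1227 0.1605] [180.   -0.   59.3]
[0.49440291 0.11668563]
```

Emit:
step_arm(commands=[[18,-33,5,0,0,0,0],[18,-34,5,0,0,0,0],[18,-33,5,0,0,0,0],[18,-33,5,0,0,0,0],[18,-33,5,0,0,0,0]])

```text
time: 11.92
tool_pos: [0.4602, 0.3314, 0.3052]
tcp_rot: [-180.0, 0.1, 59.3]
contact_force: [0.3, 0.0, -0.1]
finger_gap: 0.0093
grasp_force: 0.0
```

Emit:
step_arm(commands=[[18,-34,5,0,0,0,0],[0,0,0,0,0,0,0],[0,0,0,0,0,0,0]])

```text
time: 12.3
tool_pos: [0.4415, 0.3628, 0.3007]
tcp_rot: [180.0, 0.1, 59.3]
contact_force: [0.0, -0.5, 0.2]
finger_gap: 0.0005
grasp_force: 0.0
```

Emit:
step_arm(commands=[[3,0,35,0,0,0,0],[0,0,40,0,0,0,0],[0,0,40,0,0,0,0],[0,0,25,0,0,0,0],[0,0,0,0,0,0,0]])

```text
time: 12.92
tool_pos: [0.4429, 0.3643, 0.1599]
tcp_rot: [180.0, 0.2, 59.2]
contact_force: [0.0, -0.5, 0.0]
finger_gap: 0.0007
grasp_force: 0.0
```

Emit:
step_arm(commands=[[-14,4,0,0,0,0,0],[-15,4,0,0,0,0,0],[-18,5,0,0,0,0,0],[-19,7,0,0,0,0,0],[-18,8,0,0,0,0,0]])

```text
time: 13.55
tool_pos: [0.4238, 0.2782, 0.1614]
tcp_rot: [-180.0, -0.0, 59.3]
contact_force: [0.9, 0.9, -0.4]
finger_gap: 0.0007
grasp_force: 0.4
```

Emit:
step_arm(commands=[[-17,11,0,0,0,0,0],[-16,12,0,0,0,0,0],[-15,14,0,0,0,0,0],[0,0,0,0,0,0,0]])

```text
time: 14.05
tool_pos: [0.4319, 0.2178, 0.1612]
tcp_rot: [-180.0, 0.0, 59.2]
contact_force: [0.0, -0.3, -0.2]
finger_gap: 0.0005
grasp_force: 0.0
```

```bash
python3 - <<'E'
from h import *
print(pose()[0])
t=snap("top");s=snap("side")
e=np.zeros((400,800,3),np.uint8)
e[:300,:400]=cv2.resize(t["frame"][145:265,150:310],(400,300),interpolation=2); e[:400,400:]=cv2.resize(s["frame"][60:220,230:390],(400,400),interpolation=2)
cv2.imwrite("pics/t3.png",e)
E
```

```text
[0.43192814 0.21776823 0.161219  ]
```

View pics/t3.png

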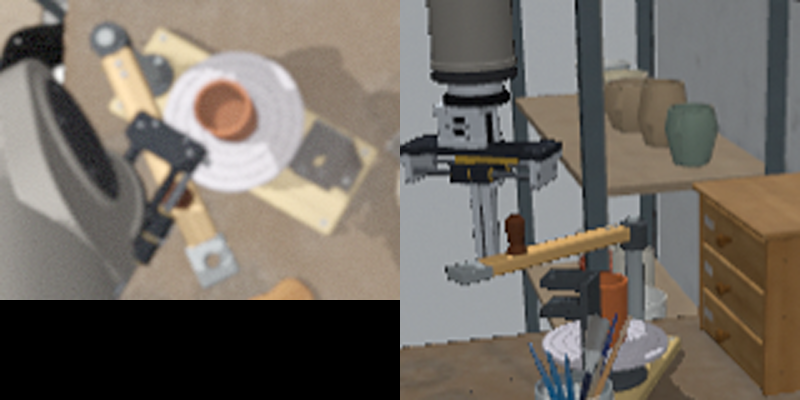

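The bridge is moving with the fingers (eye now at (212,262)) and the beaker is centred on the wheel at (225,108). I'll keep pushing.

```bash
python3 - <<'E'
from h import *
hub=np.array([.619,.2692])
def c(al,gap,rr=.195,yaw=59.3):
    a=np.radians(al);u=np.array([np.cos(a),np.sin(a)]);n=np.array([np.sin(a),-np.cos(a)])
    d=np.radians(al+90-(yaw-90));h=.0125*abs(np.cos(d))+.008*abs(np.sin(d))
    return hub+rr*u+(.015+h+gap)*n
for al in(204,207,210): print(al,c(al,0))
plan([(*c(al,0),.161,59.3,1) for al in (211,217,223,228,232,235,237)],0)
E
```

```text
204 [0.42872789 0.21713246]
207 [0.43170638 0.20726001]
210 [0.43521708 0.19752135]
[[-19,17,0,-0.0,0.0,0.0,0],[-12,17,0,-0.0,0.0,0.0,0],[-10,19,0,-0.0,0.0,0.0,0],[-6,16,0,-0.0,0.0,0.0,0],[-4,14,0,-0.0,0.0,0.0,0]]
[[-3,10,0,-0.0,0.0,0.0,0],[-1,7,0,-0.0,0.0,0.0,0]]
end [0.4895 0.1213 0.1612] [-180.     0.    59.3]
```

Emit:
step_arm(commands=[[-18,17,0,0,0,0,0],[-12,17,0,0,0,0,0],[-10,18,0,0,0,0,0],[-7,15,0,0,0,0,0],[-5,12,0,0,0,0,0]])

```text
time: 14.78
tool_pos: [0.4733, 0.1347, 0.1611]
tcp_rot: [-180.0, 0.0, 59.4]
contact_force: [0.5, 1.0, -0.8]
finger_gap: 0.0006
grasp_force: 0.3
```

Emit:
step_arm(commands=[[-3,8,0,0,0,0,0],[-1,5,0,0,0,0,0],[0,3,0,0,0,0,0],[0,2,0,0,0,0,0],[0,0,0,0,0,0,0]])

```text
time: 15.4
tool_pos: [0.4864, 0.122, 0.1612]
tcp_rot: [180.0, 0.0, 59.3]
contact_force: [-0.1, 0.2, 0.7]
finger_gap: 0.0002
grasp_force: 0.0
```

Emit:
step_arm(commands=[[0,3,0,0,0,0,0],[0,2,0,0,0,0,0],[0,2,0,0,0,0,0],[0,1,0,0,0,0,0],[0,1,0,0,0,0,0]])

```text
time: 16.02
tool_pos: [0.4941, 0.1173, 0.1612]
tcp_rot: [-180.0, 0.0, 59.3]
contact_force: [-1.0, 0.2, 1.8]
finger_gap: 0.0004
grasp_force: 0.3
```

Emit:
step_arm(commands=[[0,1,0,0,0,0,0],[0,0,0,0,0,0,0]])

```text
time: 16.27
tool_pos: [0.4951, 0.1168, 0.1612]
tcp_rot: [180.0, -0.0, 59.3]
contact_force: [0.7, -0.1, -0.7]
finger_gap: 0.0003
grasp_force: 0.0
```

Emit:
step_arm(commands=[[0,1,0,0,0,0,0],[0,1,0,0,0,0,0],[0,0,0,0,0,0,0]])

```text
time: 16.65
tool_pos: [0.4958, 0.1163, 0.1611]
tcp_rot: [-179.9, 0.0, 59.4]
contact_force: [-7.6, 3.1, 6.5]
finger_gap: 0.0003
grasp_force: 4.0
```

Emit:
step_arm(commands=[[0,1,0,0,0,0,0],[0,1,0,0,0,0,0],[0,0,0,0,0,0,0]])

```text
time: 17.02
tool_pos: [0.4959, 0.1163, 0.161]
tcp_rot: [-179.7, 0.1, 59.4]
contact_force: [-20.3, 8.1, 17.0]
finger_gap: 0.0006
grasp_force: 10.5
```

The force shows the hard stop has been reached. I'll back off, rise and check.

Emit:
step_arm(commands=[[0,-10,0,0,0,0,0],[0,-20,0,0,0,0,0],[0,0,-30,0,0,0,0],[0,0,-50,0,0,0,0.6],[0,0,-50,0,0,0,0.6]])

```text
time: 17.65
tool_pos: [0.4724, 0.1299, 0.2927]
tcp_rot: [180.0, 0.0, 59.3]
contact_force: [1.3, 0.3, 0.2]
finger_gap: 0.0171
grasp_force: 0.0
```

```bash
python3 - <<'E'
from h import *
plan([(.49,0,.30,65,3),(.54,-.2,.26,72,5),(.567,-.3597,.18,79,5)],.6)
E
```

```text
[[-34,27,-2,0.0,0.0,-0.03,0.6],[-35,26,-3,0.0,0.0,-0.04,0.6],[-36,25,-2,0.0,0.0,-0.03,0.6],[-32,26,8,0.0,0.0,-0.02,0.6],[-33,25,8,0.0,0.0,-0.03,0.6]]
[[-33,24,8,0.0,0.0,-0.02,0.6],[-34,24,8,0.0,0.0,-0.03,0.6],[-35,23,8,0.0,0.0,-0.02,0.6],[-29,15,16,0.0,0.0,-0.02,0.6],[-28,14,16,0.0,0.0,-0.03,0.6]]
[[-30,14,16,0.0,0.0,-0.02,0.6],[-29,13,16,0.0,0.0,-0.03,0.6],[-30,12,16,0.0,0.0,-0.02,0.6]]
end [ 0.5673 -0.3595  0.1799] [180.    0.   78.8]
```

Emit:
step_arm(commands=[[-34,27,-2,0,0,-0.03,0.6],[-35,26,-3,0,0,-0.04,0.6],[-36,25,-2,0,0,-0.03,0.6],[-32,26,8,0,0,-0.02,0.6],[-33,25,8,0,0,-0.03,0.6]])

```text
time: 18.27
tool_pos: [0.5105, -0.081, 0.2823]
tcp_rot: [179.9, -0.0, 68.0]
contact_force: [0.7, 0.6, 0.7]
finger_gap: 0.0564
grasp_force: 0.0
```

Emit:
step_arm(commands=[[-33,24,8,0,0,-0.02,0.6],[-34,24,8,0,0,-0.03,0.6],[-35,23,8,0,0,-0.02,0.6],[-29,15,16,0,0,-0.02,0.6],[-28,14,16,0,0,-0.03,0.6]])

```text
time: 18.9
tool_pos: [0.5512, -0.2646, 0.2256]
tcp_rot: [180.0, 0.0, 74.8]
contact_force: [-0.2, 0.7, -0.1]
finger_gap: 0.0568
grasp_force: 0.0
```

Emit:
step_arm(commands=[[-30,14,16,0,0,-0.02,0.6],[-29,13,16,0,0,-0.03,0.6],[-30,12,10,0,0,-0.02,0.6],[0,0,0,0,0,0,0.6],[0,0,0,0,0,0,0.6]])

```text
time: 19.52
tool_pos: [0.5676, -0.3588, 0.1842]
tcp_rot: [-180.0, 0.0, 78.8]
contact_force: [0.1, 0.6, 0.3]
finger_gap: 0.0565
grasp_force: 0.0
```

```bash
python3 - <<'E'
from h import *
import pickle
st=r.read_state();print(st["tool_pos"],st["tcp_rot"],st["finger_gap"])
t=snap("top");s=snap("side")
for n,x in(("top1",t),("side1",s)): pickle.dump(x,open(n+".pkl","wb"))
e=np.zeros((600,800,3),np.uint8)
e[:420,:420]=cv2.resize(t["frame"][170:240,240:310],(420,420),interpolation=2)  #6x
e[:360,430:790]=cv2.resize(s["frame"][215:335,340:460],(360,360),interpolation=2) #3x
e[420:600,:220]=cv2.resize(t["frame"][150:210,395:468],(220,180),interpolation=2)
cv2.imwrite("pics/t4.png",e)
E
```

```text
[ 0.56760142 -0.35875856  0.18419378] [-1.79990859e+02  1.04059735e-04  7.88105858e+01] 0.056494885863055004
```

View pics/t4.png

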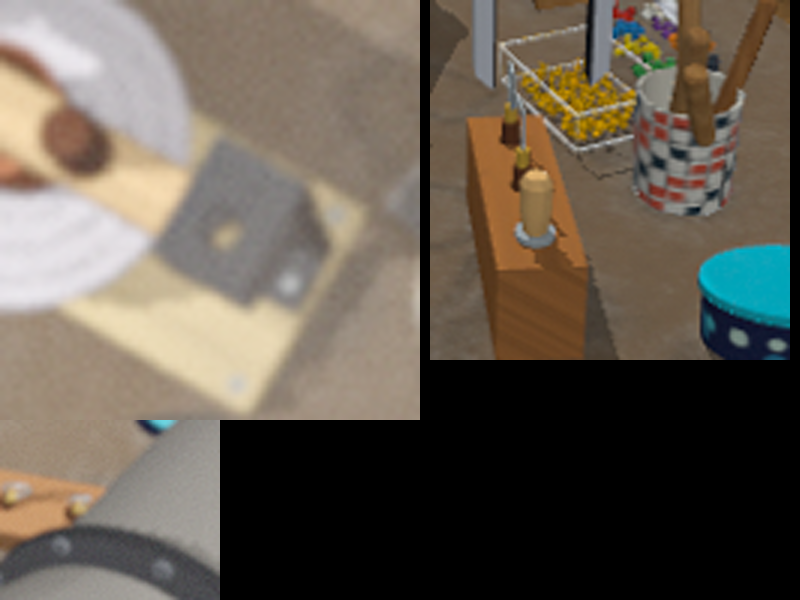

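The crop shows the bridge home between the ears, with board visible through the holes at (226,236), and the open fingers at (483,40) and (600,40) straddling above the pin at (537,170). I'll descend and grip, and fit the station model to place the hole more closely.

Emit:
step_arm(commands=[[-1,0,20,0,0,0,0.6],[0,0,25,0,0,0,0.6],[0,0,25,0,0,0,0.6],[0,0,20,0,0,0,0.6],[0,0,11,0,0,0,0.6]])

```text
time: 20.25
tool_pos: [0.5671, -0.3596, 0.0818]
tcp_rot: [-179.9, -0.0, 78.8]
contact_force: [-0.7, -0.2, 0.5]
finger_gap: 0.056
grasp_force: 0.0
```

Emit:
step_arm(commands=[[0,0,0,0,0,0,0.6],[0,0,0,0,0,0,0.1],[0,0,0,0,0,0,0.1],[0,0,0,0,0,0,0.1],[0,0,0,0,0,0,0.1]])

```text
time: 20.88
tool_pos: [0.5674, -0.3602, 0.0834]
tcp_rot: [180.0, 0.0, 78.8]
contact_force: [-0.0, -0.8, -0.9]
finger_gap: 0.0202
grasp_force: 30.1
```

Emit:
step_arm(commands=[[0,0,0,0,0,0,0.1],[0,0,0,0,0,0,0.1]])

```text
time: 21.12
tool_pos: [0.5674, -0.3602, 0.0834]
tcp_rot: [180.0, 0.0, 78.8]
contact_force: [-0.1, 0.8, 3.4]
finger_gap: 0.0199
grasp_force: 30.0
```

```bash
python3 - <<'E'
from h import *
import pickle
from scipy.optimize import least_squares
t=pickle.load(open("top1.pkl","rb"))
A=lambda x,y:(150+(x+.5)/4.5-.5,145+(y+.5)/4.5-.5)
E=lambda x,y:(240+(x+.5)/6-.5,170+(y+.5)/6-.5)
obs=[("hub",A(190,68),(0,.12,.183)),("wheel",A(422,217.5),(0,0,.065)),
("b++",A(290,50),(.055,.145,.018)),("b-+",A(198,198),(-.055,.145,.018)),("b+-",A(681,270),(.055,-.145,.018)),("b--",A(591,422),(-.055,-.145,.018)),
("knob",E(76,142),(0,-.055,.221)),("ear-+",E(158,247),(-.022,-.099,.188)),("ear--",E(251,305),(-.022,-.141,.188)),
("holes bright mid",E(226,236),None)]
def W(p,q): 
    c,s=np.cos(p[2]),np.sin(p[2]); return np.array([p[0]+c*q[0]-s*q[1],p[1]+s*q[0]+c*q[1]])
M=[(n,at_z(t,[uv],q[2])[0,:2],q) for n,uv,q in obs if q]
f=lambda p:np.concatenate([W(p,q)-m for n,m,q in M])
o=least_squares(f,[.557,.1665,np.radians(-31)],loss="soft_l1",f_scale=.0015);p=o.x
print(p,np.degrees(p[2]))
for n,m,q in M: 
    e=m-W(p,q);c,s=np.cos(p[2]),np.sin(p[2]);print(n,"station dx dy mm",(1e3*np.array([c*e[0]+s*e[1],-s*e[0]+c*e[1]])).round(1))
print("hole",W(p,(0,-.12)))
b=obs[-1][1]; print("bright at .188",at_z(t,[b],.188),"at .167",at_z(t,[b],.167))
st=r.read_state();print(st["tool_pos"],st["finger_gap"],st["contact_force"])
E
```

```text
[ 0.55777603  0.16523894 -0.53321075] -30.550725819012122
hub station dx dy mm [-0.2  1.8]
wheel station dx dy mm [-0.2  1.5]
b++ station dx dy mm [-0.3 -1.4]
b-+ station dx dy mm [ 0.3 -1.5]
b+- station dx dy mm [-2.1  2.6]
b-- station dx dy mm [0.2 4.1]
knob station dx dy mm [-2.6 -3.3]
ear-+ station dx dy mm [ 2.1 -0.3]
ear-- station dx dy mm [ 0.2 -1.2]
hole [0.49677991 0.0618974 ]
bright at .188 [[0.49382622 0.06335751 0.188     ]] at .167 [[0.49711853 0.065578   0.167     ]]
[ 0.56744527 -0.36021502  0.08338047] 0.019946976744354642 [-0.11276331  0.7695407   3.37726884]
```

Emit:
step_arm(commands=[[0,0,-15,0,0,0,0.1],[0,0,-30,0,0,0,0.1],[0,0,-40,0,0,0,0.1],[0,0,-50,0,0,0,0.1],[0,0,-50,0,0,0,0.1]])

```text
time: 21.75
tool_pos: [0.567, -0.3602, 0.2707]
tcp_rot: [180.0, 0.0, 78.8]
contact_force: [1.4, 0.1, -1.5]
finger_gap: 0.0202
grasp_force: 30.0
```

Emit:
step_arm(commands=[[0,0,-35,0,0,0,0.1],[0,0,0,0,0,0,0.1]])

```text
time: 22.0
tool_pos: [0.5679, -0.3612, 0.3068]
tcp_rot: [179.7, 0.1, 78.8]
contact_force: [-0.4, -0.0, -1.5]
finger_gap: 0.0198
grasp_force: 30.0
```

```bash
python3 - <<'E'
from h import *
plan([(.54,-.2,.30,78.8,4),(.497,.064,.30,78.8,6)],.1)
E
```

```text
[[38,-15,2,0.0,0.0,0.0,0.1],[38,-14,1,0.0,0.0,0.0,0.1],[39,-15,2,0.0,0.0,-0.0,0.1],[38,-15,1,0.0,0.0,-0.0,0.1],[42,-16,0,0.0,0.0,0.0,0.1]]
[[41,-15,0,0.0,0.0,0.0,0.1],[42,-16,0,0.0,0.0,0.0,0.1],[42,-15,0,0.0,0.0,-0.0,0.1],[42,-16,0,0.0,0.0,-0.0,0.1],[41,-15,0,0.0,0.0,-0.0,0.1]]
end [0.4971 0.0637 0.2997] [1.797e+02 1.000e-01 7.880e+01]
```

Emit:
step_arm(commands=[[20,-8,0,0,0,0,0.1],[40,-15,2,0,0,0,0.1],[45,-17,2,0,0,0,0.1],[45,-17,2,0,0,0,0.1],[45,-17,0,0,0,0,0.1]])

```text
time: 22.62
tool_pos: [0.5316, -0.1529, 0.2965]
tcp_rot: [-179.9, 0.0, 78.8]
contact_force: [-0.0, -0.9, -0.8]
finger_gap: 0.0201
grasp_force: 30.0
```

Emit:
step_arm(commands=[[45,-17,0,0,0,0,0.1],[45,-17,0,0,0,0,0.1],[45,-17,0,0,0,0,0.1],[40,-15,0,0,0,0,0.1],[25,-9,0,0,0,0,0.1]])

```text
time: 23.25
tool_pos: [0.4967, 0.0582, 0.2968]
tcp_rot: [-180.0, 0.0, 78.9]
contact_force: [-0.1, -0.4, -1.2]
finger_gap: 0.0202
grasp_force: 30.0
```

Emit:
step_arm(commands=[[8,-3,0,0,0,0,0.1],[0,0,0,0,0,0,0.1],[0,0,0,0,0,0,0.1]])

```text
time: 23.62
tool_pos: [0.4965, 0.0633, 0.2971]
tcp_rot: [-180.0, 0.0, 78.7]
contact_force: [0.3, -0.2, -0.9]
finger_gap: 0.0201
grasp_force: 30.0
```

Down to a tip height of about 0.197, then look.

Emit:
step_arm(commands=[[0,0,15,0,0,0,0.1],[0,0,9,0,0,0,0.1],[0,0,0,0,0,0,0.1],[0,0,0,0,0,0,0.1]])

```text
time: 24.12
tool_pos: [0.4965, 0.0645, 0.2733]
tcp_rot: [180.0, 0.0, 78.8]
contact_force: [0.1, -0.3, -0.3]
finger_gap: 0.0201
grasp_force: 30.0
```

```bash
python3 - <<'E'
from h import *
import pickle
st=r.read_state();print(st["tool_pos"],st["tcp_rot"])
t=snap("top");s=snap("side")
for n,x in(("top2",t),("side2",s)): pickle.dump(x,open(n+".pkl","wb"))
e=np.zeros((600,800,3),np.uint8)
e[:600,:480]=cv2.resize(s["frame"][125:200,270:330],(480,600),interpolation=2)  #8x
e[:280,490:790]=cv2.resize(t["frame"][170:240,240:315],(300,280),interpolation=2)  #4x
cv2.imwrite("pics/t5.png",e)
E
```

```text
[0.49648241 0.06452971 0.27325938] [1.79999333e+02 1.05501538e-02 7.88084891e+01]
```

View pics/t5.png

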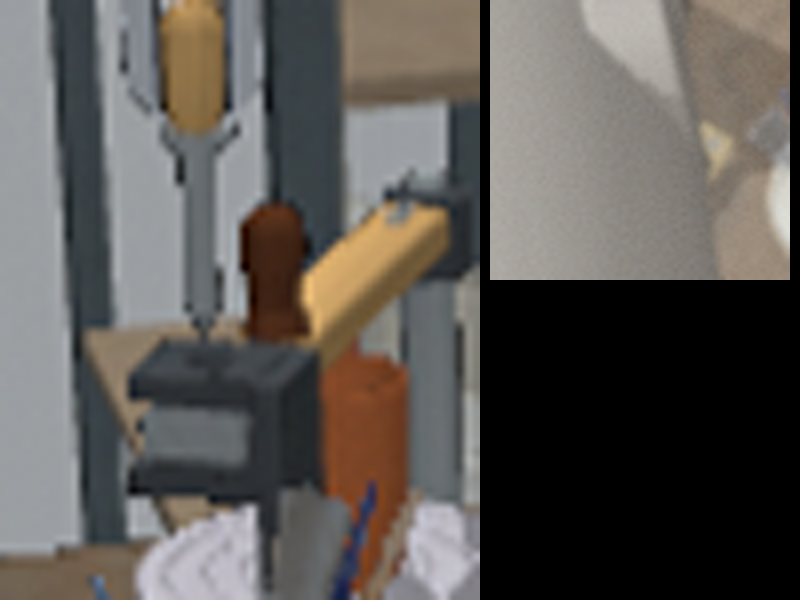

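The side view shows the pin tip at about (203,335), just above the upper ear, with the hole's dark ellipse near (215,357). I'll measure the ellipse numerically.

```bash
python3 - <<'E'
from h import *
import pickle
s=pickle.load(open("side2.pkl","rb"));s1=pickle.load(open("side1.pkl","rb"))
def proj(P):
    rv=cv2.Rodrigues(s["R"].T)[0]; return cv2.projectPoints(np.array(P,float).reshape(-1,3),rv,-s["R"].T@s["p"],s["K"],s["D"])[0][:,0]
tip=[.4965,.0645,.2733-.0754]
print("tip proj",proj(tip),"hole proj",proj([.497,.064,.188]),"axis at .188",proj([.4965,.0645,.188]), "1cm x,y:",proj([[.507,.064,.188],[.497,.074,.188]]))
g=s1["frame"].sum(2)//3
print("cols 284..312"); 
for v in range(164,178): print(v,g[v,284:313])
g=s["frame"].sum(2)//3
print("pin")
for v in range(158,172): print(v,g[v,286:306])
E
```

```text
tip proj [[294.6921813  165.87994484]] hole proj [[295.0830526  169.48769585]] axis at .188 [[294.86238785 169.44678233]] 1cm x,y: [[298.81074938 169.11771041]
 [294.40747401 168.30762458]]
cols 284..312
164 [120 164 161 162 161 161 162 162 163 161 155 155 148 149 148 145 143  35
  42  47  46  45  45  45  94 165 158 138 113]
165 [129 156 149 148 148 142 141 137 137 135 132 132 128 127 126 118  76  35
  42  48  48  48  44  41  74 165 140 112  90]
166 [126 133 127 128 127 124 126 123 124 125 126 126 126 125 123 118  66  34
  41  47  46  45  41  37  58 145 114  91  83]
167 [121 121 122 122 124 119  76  92  94  94  94  94  95  93  86 107  93  54
  51  53  49  63  63  84 100 117  92  85  86]
168 [122 122 122 124 122  80  59  70  71  72  66  66  68  67  65  82  80  70
  68  70  68  72  68  86  94  88  86  86  88]
169 [123 123 125 123  90  63  71  72  72  62  55  57  57  57  61  69  72  72
  73  73  66  62  72  73  69  54  81  89  78]
170 [123 124 122  90  69  72  73  73  71  61  50  53  54  57  59  72  73  72
  73  66  58  68  75  70  47  43  79  80  77]
171 [124 121  86  66  69  74  75  7
[... 1326 characters left out ...]
159  28  38  39
  38  37]
164 [160 160 160 160 160 161 161 132  92  96  94 124 150 144 142  34  40  47
  46  44]
165 [147 147 146 141 140 136 138 133  55  85  76 131 125 117  76  32  44  48
  47  48]
166 [126 126 126 122 125 122 123 125 102  67 114 125 123 117  66  33  41  48
  46  43]
167 [120 121 122 118  75  92  93  93  93  65  97  93  86 107  91  53  51  52
  49  63]
168 [121 122 120  80  58  70  69  71  67  67  67  69  64  82  80  69  68  69
  69  72]
169 [124 121  88  63  70  72  70  61  55  57  57  57  61  68  72  72  73  73
  66  61]
170 [121  90  70  71  72  72  72  60  50  53  54  56  58  71  72  72  70  65
  57  68]
171 [86 65 69 74 74 73 72 71 68 67 51 55 71 75 73 72 66 64 69 74]
```

Emit:
step_arm(commands=[[0,1,4,0,0,0,0.1],[0,0,4,0,0,0,0.1],[0,0,3,0,0,0,0.1],[0,0,2,0,0,0,0.1],[0,0,0,0,0,0,0.1]])

```text
time: 24.85
tool_pos: [0.4973, 0.0644, 0.2601]
tcp_rot: [-180.0, 0.0, 78.8]
contact_force: [0.9, 0.1, -1.6]
finger_gap: 0.0199
grasp_force: 30.0
```

Emit:
step_arm(commands=[[0,0,2,0,0,0,0.1],[0,0,2,0,0,0,0.1],[0,0,0,0,0,0,0.1]])

```text
time: 25.22
tool_pos: [0.4973, 0.0645, 0.2561]
tcp_rot: [-180.0, 0.0, 78.8]
contact_force: [-0.6, 0.2, -1.4]
finger_gap: 0.0203
grasp_force: 30.0
```

Emit:
step_arm(commands=[[0,0,2,0,0,0,0.1],[0,0,2,0,0,0,0.1],[0,0,2,0,0,0,0.1],[0,0,0,0,0,0,0.1]])

```text
time: 25.72
tool_pos: [0.4973, 0.0644, 0.25]
tcp_rot: [-180.0, 0.0, 78.8]
contact_force: [0.9, 0.6, 0.3]
finger_gap: 0.0201
grasp_force: 30.0
```

Emit:
step_arm(commands=[[0,0,3,0,0,0,0.1],[0,0,3,0,0,0,0.1],[0,0,0,0,0,0,0.1]])

```text
time: 26.1
tool_pos: [0.4972, 0.0644, 0.2439]
tcp_rot: [-180.0, 0.0, 78.8]
contact_force: [-0.4, 0.1, -0.1]
finger_gap: 0.0199
grasp_force: 30.0
```

Emit:
step_arm(commands=[[0,0,4,0,0,0,0.1],[0,0,4,0,0,0,0.1],[0,0,4,0,0,0,0.1],[0,0,0,0,0,0,0.1]])

```text
time: 26.6
tool_pos: [0.4972, 0.0644, 0.2319]
tcp_rot: [-180.0, 0.0, 78.8]
contact_force: [0.6, 1.4, -1.2]
finger_gap: 0.0202
grasp_force: 30.0
```

Emit:
step_arm(commands=[[0,0,4,0,0,0,0.1],[0,0,4,0,0,0,0.1],[0,0,4,0,0,0,0.1],[0,0,0,0,0,0,0.1]])

```text
time: 27.1
tool_pos: [0.4972, 0.0644, 0.2199]
tcp_rot: [-180.0, 0.0, 78.8]
contact_force: [-0.9, -0.4, -1.7]
finger_gap: 0.0203
grasp_force: 30.0
```

Emit:
step_arm(commands=[[0,0,4,0,0,0,0.1],[0,0,4,0,0,0,0.1],[0,0,4,0,0,0,0.1],[0,0,4,0,0,0,0.1],[0,0,0,0,0,0,0.1]])

```text
time: 27.72
tool_pos: [0.4972, 0.0644, 0.2039]
tcp_rot: [-180.0, 0.0, 78.8]
contact_force: [-0.2, 0.2, -1.9]
finger_gap: 0.0202
grasp_force: 30.0
```

Emit:
step_arm(commands=[[0,0,2,0,0,0,0.1],[0,0,1,0,0,0,0.1],[0,0,1,0,0,0,0.1],[0,0,0,0,0,0,0.1]])

```text
time: 28.22
tool_pos: [0.4973, 0.0644, 0.2002]
tcp_rot: [-180.0, 0.0, 78.8]
contact_force: [0.1, 0.2, -0.5]
finger_gap: 0.0201
grasp_force: 30.0
```

Emit:
step_arm(commands=[[0,0,1,0,0,0,0.1],[0,0,0,0,0,0,0.1],[0,0,0,0,0,0,0.4],[0,0,0,0,0,0,0.5],[0,0,0,0,0,0,0.5]])

```text
time: 28.85
tool_pos: [0.4973, 0.0645, 0.1992]
tcp_rot: [-180.0, 0.0, 78.8]
contact_force: [-0.3, -0.3, -1.0]
finger_gap: 0.0456
grasp_force: 0.0
```

Emit:
step_arm(commands=[[0,0,0,0,0,0,0.5],[0,0,-15,0,0,0,0.5],[0,0,-30,0,0,0,0.5],[0,0,-40,0,0,0,0.5],[0,0,-40,0,0,0,0.5]])

```text
time: 29.48
tool_pos: [0.4973, 0.0641, 0.3265]
tcp_rot: [180.0, -0.0, 78.8]
contact_force: [0.2, -0.4, 0.3]
finger_gap: 0.0472
grasp_force: 0.0
```

Emit:
step_arm(commands=[[-30,0,-20,0,0,0,0.5],[-50,0,0,0,0,0,0.5],[-50,0,0,0,0,0,0.5],[-50,0,0,0,0,0,0.5],[-40,0,0,0,0,0,0.5]])

```text
time: 30.1
tool_pos: [0.454, -0.1537, 0.3452]
tcp_rot: [179.9, -0.1, 78.7]
contact_force: [1.1, 0.2, -0.0]
finger_gap: 0.0471
grasp_force: 0.0
```

Emit:
step_arm(commands=[[-30,0,0,0,0,0,0.5],[0,0,0,0,0,0,0.5],[0,0,0,0,0,0,0.5]])

```text
time: 30.48
tool_pos: [0.4491, -0.1804, 0.3447]
tcp_rot: [180.0, -0.0, 78.8]
contact_force: [0.5, 0.3, 0.2]
finger_gap: 0.0472
grasp_force: 0.0
```

```bash
python3 - <<'E'
from h import *
t=snap("top");s=snap("side")
e=np.zeros((600,800,3),np.uint8)
e[:600,:400]=cv2.resize(s["frame"][130:220,265:325],(400,600),interpolation=2)
e[:340,400:]=cv2.resize(t["frame"][155:240,210:310],(400,340),interpolation=2)
e[350:600,400:700]=cv2.resize(s["frame"][240:340,340:460],(300,250),interpolation=2)
cv2.imwrite("pics/t6.png",e)
E
```

```text
(no output)
```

View pics/t6.png

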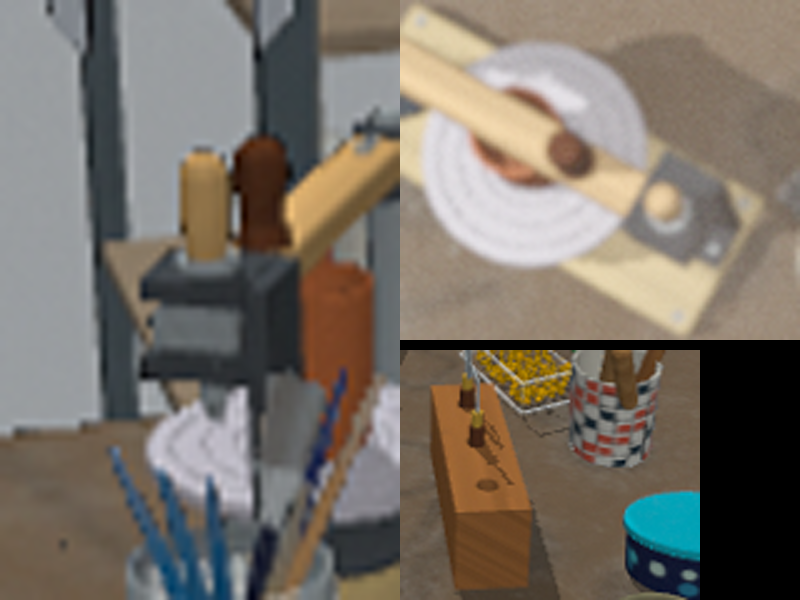

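The pin is seated, its collar on the upper ear at (205,258) and its tip below the lower ear at (215,400). The bridge is home over the upright beaker, and the other two tools are still in the block. Handing in.

```bash
python3 -c "
from workcell import r
print(r.sign_off())"
```

```text
the job is handed in; nothing more can be done
None
```

The job is handed in at about 30.5 s of the 72 s allowed; no score came back. In the last pictures the beaker is upright in the middle of the wheel, the bridge is home, the lock pin's collar is on the upper ear, and the other two tools are still in the block.

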